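Mesh the idler gear on the filter-wheel drive and close its keeper

TASK

Take the larger of the two loose gears from the white tray and fit it, hub up, on the bare shaft of the leaning drive unit, rocking it about its axis as you lower it until its teeth mesh with the locked gear beside it and it is fully home. Then swing the keeper arm right over its hub until it stops, and let go. Do not force the teeth, and leave everything else where it is.

Things in the scene. Friction and masses are not known exactly. Their poses are not given: they have to be found in the camera images.
- gear: the larger loose aluminium gear: 12 teeth, 56 mm over the teeth (47 mm at mid tooth), toothed part 10 mm thick, with a plain round hub 26 mm in diameter standing 24 mm above the teeth (34 mm tall in all), through bore 14 mm. 0.08 to 0.17 kg. Origin: centre of the underside; z along the axis, out of the hub. It starts flat in one of the two lanes of the tray, hub up
- small_gear: the other loose aluminium gear, not wanted: 9 teeth, 44 mm over the teeth, hub 22 mm in diameter, 34 mm tall. Origin: centre of the underside. It lies in the tray's other lane, hub up, and must stay there
- tray: fixed white tray 130 mm (its x) by 148 mm (its y), floor 4 mm thick. Three upright walls 4 mm thick, tops 42 mm above the table, run along its x at y = -72, 0 and 72 mm; the gears lie in the two lanes between them, so there is room for the fingers only before and behind a hub (closing along the tray's x). Origin: centre of the underside
- stand: fixed aluminium stand of the drive unit, foot 150 mm (its x) by 190 mm (its y); origin at the centre of the underside, yaw varies. It carries the leaning black plate (155 by 185 mm), whose middle is 82 mm above the table and which leans 30 degrees so that its face looks up and towards the stand's -x (the robot)
- seat (a point): point on the bare shaft's axis, on the 24 mm steel shoulder where the gear's underside must rest. Axes of the leaning plate: z along the shaft, away from the plate (30 degrees from vertical, leaning to the robot); x up the slope; y as the stand's y. The shaft is 12 mm in diameter and ends 24 mm above this point, its last 7 mm a cone down to 5 mm
- locked_gear (a point): centre of the upper face of the locked steel gear (16 teeth, 72 mm over the teeth, 10 mm thick), axes as seat, 57 mm from the shaft along -y. It cannot turn; its teeth stand at a different, unreported angle each time. Where teeth meet end on, the loose gear stays 10 mm above its seat; turning it by up to 30 degrees brings it into mesh, with 2 degrees of play either way
- keeper (a joint): angle (rad) of the keeper, a flat steel arm on a post parallel to the shaft, 60 mm from the seat along its +x. 0: closed, at its stop, over the shaft; grows to 1.9 as it swings open towards the seat's +y. Starts open, 1.1 to 1.75; stays where left (about 1 N at the pin). Its underside is 36.5 mm above the seat, 2.5 mm above the hub of a seated gear, so it cannot close over one that is not home
- keeper_pin (a point): middle of the grip of the keeper's upright pin, 10 mm in diameter, 34 mm long, parallel to the shaft, at the arm's free end, 60 mm from the hinge axis: this point is 18 mm above the arm's top face and 16 mm below the pin's end; closed, it stands on the shaft's axis, 58.5 mm above the seat
- bottle: loose white plastic bottle, 56 mm in diameter, 150 mm tall, standing between tray and stand. Origin: centre of the underside
- jar: loose clear jar with white cap, 52 mm in diameter, 60 mm tall. Origin: centre of the underside
- driver: loose screwdriver 170 mm long, lying on the table beside the jar. Origin near the middle
- ring_a: loose black filter ring, 48 mm in diameter, 8 mm high, lying on the filter plate
- filter_plate: loose aluminium filter plate 100 by 150 by 10 mm lying flat beyond the bottle
Mind the look-alikes: they are no part of the job. Leave any pink, purple or yellow look-alike of the gear alone.

How it is judged:
On the way:
1. the larger gear is fully home on its shaft, in mesh, while the keeper is still open (z of gear in the frame of seat between -0.003 and 0.0025 m and distance between gear and seat below 0.004 m and angle between the z axis of gear and the z axis of seat, either way round below 0.08 rad and value of joint keeper above 0.6 rad), for 0.2 s.
At the end, for the whole second after the job is handed in: The larger gear sits on the shaft, its underside within 2.5 mm of the shoulder and within 4 mm of its centre, axis within 0.08 rad of the shaft's, at rest; the keeper is closed to within 0.12 rad of its stop (z of gear in the frame of seat between -0.003 and 0.0025 m and distance between gear and seat below 0.004 m and angle between the z axis of gear and the z axis of seat, either way round below 0.08 rad and value of joint keeper below 0.12 rad and linear speed of gear below 0.01 m/s); the robot touches nothing.
It fails at once if the teeth are forced: more than 100 N between the loose gear and the drive unit (contact force between gear and stand above 100 N).
It fails at once if the small gear is moved more than 15 mm (distance of small_gear from where it was at the start of the episode above 0.015 m).
It fails at once if a bystander (bottle, jar, screwdriver, ring, filter plate) is moved more than 20 mm (distance of any of bottle, jar, driver, ring_a, filter_plate from where it was at the start of the episode above 0.02 m).
It also fails if it takes over 61 s, if anything falls off the work surface, if the arm or the gripper's body presses on something with over 40 N, if the wrist force passes 120 N, or if a joint passes its speed limit or range.

ROBOT

A 6-joint arm with a two-finger parallel gripper is mounted at the origin on the work surface. World frame = base frame: x ahead of the robot, y to its left, z up, the work surface at z = 0. Lengths are in m, angles in rad, forces in N, time in s.
With the tool pointing down it reaches from about 0.35 to 0.775 m from the base axis. Payload 5.5 kg.
Tool frame: the origin (TCP) lies at the very end of the fingers, on their centre line; the grasp point (between the pads) lies 19 mm behind it; z points along the fingers, y is the line along which they close (so a half turn about z gives the same grasp; the last joint's range is limited). The gripper opens to 85 mm and grips with 20 to 120 N. Pads are 22 mm wide; open, the fingers measure 114 mm over their backs; the gripper's body (76 mm by 85 mm) begins 54 mm behind the grasp point. The pads swing forward as they close: fully open they stand 13 mm farther back than shut.
Start: joints at [1.049, 0.313, 0.046, 1.304, 0, 1.431], TCP at [0.214, 0.534, 0.231] pointing down, gripper open.
Joint ranges: [-2.76, 2.76], [-0.86, 1.69], [-1.03, 1.26], [-2.2, 2.34], [-1.47, 1.5], [-3.14, 3.14]. Speed limits (rad/s): [2.57, 2.57, 3.14, 3.14, 3.14, 3.14].

INTERFACE

Orientations are given as a unit quaternion [w, x, y, z].
In Python, from workcell import env, imaging, ticket gives the robot as it stands. The module is installed in compiled form; this text tells all that it offers.
- The arm moves only by the tool apply_moves, never from a script. Its argument "rows" is a list of rows, each an object with "xyz": the shift along the tool's x, y, z in mm, a list of three; "turn": the turn, a rotation vector about the tool's x, y, z in rad, a list of three; "grip": the opening, from 0 (shut) to 1 (fully open). A call has 1 to 12 rows; each row is the pose to reach, as a shift and turn from the pose commanded when the call began, along the tool's axes at that moment; what a row does not reach only later rows make up. A row lasts 1/12 s, in which the tool goes at most 41.7 mm and 7.16 degrees, less where a joint would pass 70% of its speed; a pose out of reach is approached as far as the arm can. A call with a gripper value outside its range is refused whole. The fingers move at their own pace and stop on an object; "force" is the grip in N (left out, the last holds). Time passes only in rows, so rows that repeat a pose let the fingers close. It gives the time, the measured TCP pose, the force, the opening and the grip force at its end, in the units of the state.
- env.get_state(): the state, without advancing time (a new reading comes with each control period).
- imaging.read_camera(name): name is "scene" or "top" or "wrist"; returns a dict with "color" (400x640x3 uint8, blue, green, red), "z_map" (400x640 float32, m along the optical axis (not along the pixel's ray), 0 where there is no reading), "camera_matrix" (3x3 intrinsics, pixels), "k1" (the pictures are not rectified: a ray, as slopes to the right and down, at radius r is drawn at 1 + k1 r^2 times it, then the intrinsics apply), "view" (4x4, takes a point from world to camera coordinates). Camera axes: x right, y down, z forward; pixel columns grow to the right and rows downward; lengths in m; the calibration is good to about 2 mm. A picture is of the moment at which its call begins.
- ticket.hand_in(): hands the job in; it is judged then, once.
The state is a dict: "clock": time; "joint_pos": joint angles; "qvel": joint speeds; "tau": joint torques, N m; "tcp_pos": TCP position; "orientation": TCP orientation; "wrist_force": force on the tool from outside, world axes, zero at the start; "ft_torque": the same for the moment, N m; "finger_gap": finger opening in m; "grip_force": force on a finger pad.
Only numpy, scipy, OpenCV 4.12 (cv2) and the standard library are available. Lean on these libraries where they do the work, as an engineer would, in place of code of your own. Each camera call takes 0.05 s, during which the arm holds its last target. There are 200 camera calls.

## Working session

There is one attempt and no reset: what is moved stays moved. The work goes in short steps, Python scripts to look and compute and a tool call to move; the robot and the scene stay as the last step left them, time stands still between calls to the robot, and variables do not carry over. Pictures are saved under pics/ and viewed, at most 10 in all, crops included, and the job is handed in when it is done.

Besides the shell and the picture viewer there is one more tool, called after "Emit:" as name(argument=value, ...), one argument or row to a line, values as JSON. apply_moves: Moves the arm, as the interface text tells. Its arguments: {"type":"object","properties":{"rows":{"type":"array"},"force":{"type":"number"}},"required":["rows"]}

```bash
mkdir -p pics; cat > h.py <<'E'
import numpy as np, cv2, pickle
from scipy.spatial.transform import Rotation as R
from workcell import env, imaging, ticket
def grab(n):
    c=imaging.read_camera(n); pickle.dump(c,open(f'{n}.pkl','wb')); return c
def load(n): return pickle.load(open(f'{n}.pkl','rb'))
def cloud(c):
    K=c['camera_matrix'];k=c['k1'];h,w=c['z_map'].shape
    u,v=np.meshgrid(np.arange(w),np.arange(h))
    xd=(u-K[0,2])/K[0,0];yd=(v-K[1,2])/K[1,1];x,y=xd.copy(),yd.copy()
    for _ in range(15):
        f=1+k*(x*x+y*y);x,y=xd/f,yd/f
    d=np.stack([x,y,np.ones_like(x)],-1); V=c['view']
    P=(d*c['z_map'][...,None]-V[:3,3])@V[:3,:3]
    return P, d@V[:3,:3], -V[:3,:3].T@V[:3,3]
def toplane(c,u,v,z):
    _,D,o=cloud(c); d=D[int(round(v)),int(round(u))]; return o+d*(z-o[2])/d[2]
def proj(c,p):
    q=c['view'][:3,:3]@np.asarray(p)+c['view'][:3,3];x,y=q[:2]/q[2];f=1+c['k1']*(x*x+y*y);K=c['camera_matrix']
    return K[0,0]*x*f+K[0,2],K[1,1]*y*f+K[1,2]
def pose():
    s=env.get_state();q=s['orientation'];return np.array(s['tcp_pos']),R.from_quat([q[1],q[2],q[3],q[0]])
def rel(p,Rm):
    "move from current pose to p,Rm in tool mm / rotvec"
    p0,R0=pose();return np.round(R0.inv().apply(np.asarray(p)-p0)*1000,1),np.round((R0.inv()*Rm).as_rotvec(),4)
E
python3 - <<'E'
from h import *
a=grab('scene');b=grab('top')
for n,c in(('scene',a),('top',b)): cv2.imwrite(f'pics/{n}0.png',c['color']); print(n,c['view'].round(3).tolist(),c['camera_matrix'].tolist(),c['k1'])
s=env.get_state();print(s)
E
```

```text
scene [[0.335, 0.942, -0.01, -0.191], [0.53, -0.197, -0.825, -0.172], [-0.779, 0.271, -0.565, 1.303], [0.0, 0.0, 0.0, 1.0]] [[408.1136919450072, 0.0, 320.2486366076935], [0.0, 408.1136919450072, 207.13735256662136], [0.0, 0.0, 1.0]] -0.08172796418996374
top [[-0.001, -1.0, -0.011, 0.036], [-0.997, 0.002, -0.08, 0.531], [0.08, 0.011, -0.997, 1.099], [0.0, 0.0, 0.0, 1.0]] [[488.9352295794933, 0.0, 320.57129884873683], [0.0, 488.9352295794933, 202.42550565460664], [0.0, 0.0, 1.0]] -0.09348746310344738
{'clock': 0.1, 'joint_pos': array([ 1.04942000e+00,  3.13925387e-01,  4.51072342e-02,  1.30358205e+00,
       -1.67212345e-05,  1.43117717e+00]), 'qvel': array([-0.00033921, -0.00123591,  0.00283091, -0.00124178,  0.00210747,
        0.00018493]), 'tau': array([ 2.65743351e-03, -4.81725526e+01,  2.99245262e+01,  1.27511012e-02,
       -1.58492185e-04,  2.66542935e-05]), 'tcp_pos': array([0.21401942, 0.53321107, 0.23050397]), 'orientation': array([-2.52331407e-04,  1.89721524e-01,  9.81837614e-01, -7.61249682e-04]), 'wrist_force': array([ 0.46912859, -0.56505289, -0.08072202]), 'ft_torque': array([ 0.01807706, -0.01024286,  0.01000609]), 'grip_force': 0.0, 'finger_gap': 0.08529405139371272}
```

View pics/scene0.png

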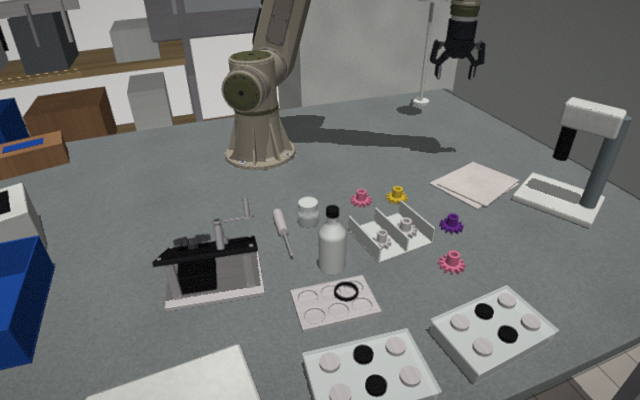

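View pics/top0.png

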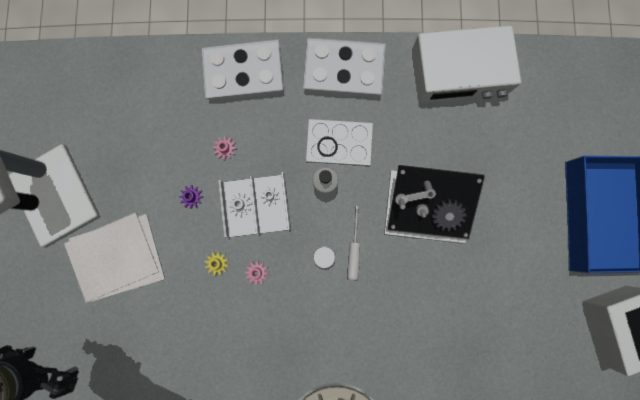

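The scene and top views show the larger gear in the tray's left lane at top pixel (239,205) and the small gear at (270,197). The bare shaft is at (422,211), the locked gear at (449,215), the keeper hinge at (431,187) and its pin near (401,200).

```bash
python3 - <<'E'
from h import *
c=load('top');P,D,o=cloud(c);im=c['color']
a=cv2.resize(im[155:250,205:300],(400,400),interpolation=cv2.INTER_CUBIC)
b=cv2.resize(im[155:250,385:490],(442,400),interpolation=cv2.INTER_CUBIC)[:,:400]
cv2.imwrite('pics/crop0.png',np.hstack([a,b]))
m=np.zeros(im.shape[:2],bool);m[160:245,383:490]=1
# plate plane
k=m&(im.max(2)<45)&(c['z_map']>0);Q=P[k]
Q=Q[Q[:,2]>.03]
for _ in range(5):
    ce=Q.mean(0);n=np.linalg.svd(Q-ce,full_matrices=False)[2][2];n*=np.sign(n[2]);d=(Q-ce)@n;Q=Q[abs(d)<max(.003,1.5*d.std())]
print('plate n',n,'c',ce,len(Q),d.std(),'lean',np.degrees(np.arccos(n[2])),'yaw',np.degrees(np.arctan2(-n[1],-n[0])))
H=((P-ce)@n)
for nm,(u,v) in dict(shaft=(422,211),lock=(449,215),hinge=(431,187),pin=(401,200)).items():
    w=H[v-4:v+5,u-4:u+5];print(nm,(w*1000).round().astype(int).tolist()[::2],P[v,u].round(3))
for nm,(u,v) in dict(gear=(239,205),small=(270,197)).items():print(nm,toplane(c,u,v,.038),P[v,u])
# tray yaw
k=np.zeros_like(m);k[165:245,212:298]=1
k&=(P[...,2]>.034)&(P[...,2]<.05)
print('walltops',k.sum());
cv2.imwrite('k.png',k*255)
E
```

```text
plate n [-0.49618945  0.05709827  0.8663347 ] c [ 0.53155746 -0.21169068  0.08669551] 3604 0.001430495486766052 lean 29.964537962612113 yaw -6.564354178664728
shaft [[7, 8, 12, 13, 12, 11, 13, 12, 10], [14, 13, 9, 13, 14, 16, 10, 14, 13], [11, 11, 16, 22, 25, 24, 22, 23, 11], [11, 9, 10, 28, 30, 30, 33, 30, 29], [3, 1, 16, 28, 34, 36, 36, 35, 32]] [ 0.506 -0.182  0.099]
lock [[20, 21, 20, 22, 23, 22, 20, 23, 24], [24, 23, 25, 25, 23, 25, 23, 25, 21], [25, 23, 27, 25, 25, 23, 21, 24, 24], [22, 24, 26, 27, 23, 26, 25, 22, 27], [23, 25, 24, 24, 25, 26, 25, 28, 20]] [ 0.498 -0.24   0.098]
hinge [[13, 13, 15, 12, -2, -1, -3, 0, 0], [24, 25, 23, 24, 19, -1, 0, 2, 0], [33, 29, 35, 32, 33, 3, 0, 0, 1], [41, 51, 50, 53, 55, 52, -1, 4, -1], [50, 55, 51, 54, 55, 49, 54, 1, 1]] [ 0.554 -0.194  0.136]
pin [[52, 51, 52, 53, 53, 53, 55, 51, 51], [54, 51, 55, 55, 57, 56, 52, 51, 49], [51, 50, 58, 61, 64, 66, 64, 51, 53], [50, 52, 54, 70, 73, 74, 74, 69, 53], [-1, 52, 54, 77, 84, 86, 84, 82, -2]] [ 0.525 -0.129  0.151]
gear [0.52436014 0.22019193 0.038     ] [0.52653006 0.22538264 0.0090148 ]
small [0.54242156 0.14976314 0.038     ] [0.54238048 0.14971134 0.03845004]
walltops 484[ WARN:0@0.407] global loadsave.cpp:1063 imwrite_ Unsupported depth image for selected encoder is fallbacked to CV_8U.
```

View pics/crop0.png

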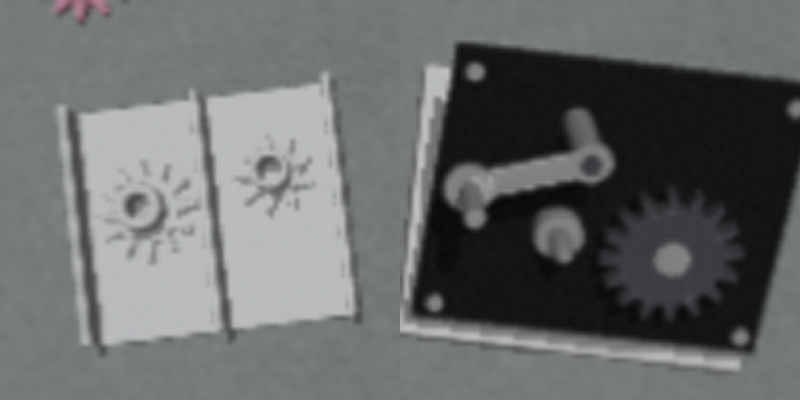

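The crop shows the gear hub centred at about (239.0,204.9). The tray walls run about 7° off the image vertical. On the drive unit, the keeper hinge is at (430.6,193.7), the pin top at (402.6,206.3), the shaft tip at (424.4,214.9) and the locked gear's centre at (449.6,216.8).

```bash
cat >> h.py <<'E'
def frame(psi):
    c,s=np.cos(psi),np.sin(psi);a=np.radians(30)
    x=np.array([np.cos(a)*c,np.cos(a)*s,np.sin(a)]);y=np.array([-s,c,0]);return np.stack([x,y,np.cross(x,y)],1)
def ray(c,u,v):
    K=c['camera_matrix'];xd=np.array([(u-K[0,2])/K[0,0],(v-K[1,2])/K[1,1]]);x=xd.copy()
    for _ in range(15):x=xd/(1+c['k1']*(x@x))
    V=c['view'];return V[:3,:3].T@np.append(x,1),-V[:3,:3].T@V[:3,3]
def onplane(c,u,v,p,n):
    d,o=ray(c,u,v);return o+d*((p-o)@n)/(d@n)
E
python3 - <<'E'
from h import *
c=load('top');ce=np.array([0.53155746,-0.21169068,0.08669551]);F=frame(np.radians(-6.56));n=F[:,2]
for nm,(u,v,h) in dict(hinge=(430.6,193.7,55),pin=(402.6,206.3,89.5),shaft=(424.4,214.9,39),lock=(449.6,216.8,25)).items():
    p=onplane(c,u,v,ce+n*h/1000,n);print(nm,p.round(4),((p-ce)@F*1000).round(1))
g=onplane(c,239,204.9,np.array([0,0,.038]),np.array([0,0,1.]));print(g)
t=np.radians(7.3)
Rg=R.from_matrix(np.stack([[np.sin(t),-np.cos(t),0],[np.cos(t),np.sin(t),0],[0,0,-1]],1)@np.eye(3)) if 0 else None
y=np.array([np.cos(t),np.sin(t),0]);z=np.array([0,0,-1.])
for s in(1,-1):
    Rm=R.from_matrix(np.stack([np.cross(s*y,z),s*y,z],1));print(s,rel([g[0],g[1],.16],Rm))
P,_,_=cloud(c)
for nm,(u,v) in dict(bottle=(325,178),jar=(324,257)).items():print(nm,P[v,u])
E
```

```text
hinge [ 0.5381 -0.1895  0.1525] [36.4 22.8 55. ]
pin [ 0.5111 -0.1289  0.1729] [17.3 80.  89.5]
shaft [ 0.4973 -0.1846  0.1103] [-20.3  23.   39. ]
lock [ 0.4939 -0.2419  0.0959] [-24.8 -34.3  25. ]
[0.52458753 0.22019472 0.038     ]
1 (array([-404.8, -174.7,   70.7]), array([-1.5000e-03,  7.0000e-04,  1.0616e+00]))
-1 (array([-404.8, -174.7,   70.7]), array([-8.00e-04, -1.80e-03, -2.08e+00]))
bottle [0.57069038 0.02491019 0.15113773]
jar [0.40786977 0.02754694 0.05931875]
```

Emit:
apply_moves(
  rows=[
    {"xyz": [-34, -15, 6], "turn": [0, 0, 0.1], "grip": 1},
    {"xyz": [-68, -29, 12], "turn": [0, 0, 0.2], "grip": 1},
    {"xyz": [-101, -44, 18], "turn": [0, 0, 0.3], "grip": 1},
    {"xyz": [-135, -58, 24], "turn": [0, 0, 0.4], "grip": 1},
    {"xyz": [-169, -73, 29], "turn": [0, 0, 0.5], "grip": 1},
    {"xyz": [-202, -87, 35], "turn": [0, 0, 0.6], "grip": 1},
    {"xyz": [-236, -102, 41], "turn": [0, 0, 0.7], "grip": 1},
    {"xyz": [-270, -116, 47], "turn": [0, 0, 0.8], "grip": 1},
    {"xyz": [-304, -131, 53], "turn": [0, 0, 0.9], "grip": 1},
    {"xyz": [-337, -146, 59], "turn": [0, 0, 0.98], "grip": 1},
    {"xyz": [-371, -160, 65], "turn": [0, 0, 1.06], "grip": 1},
    {"xyz": [-405, -175, 70], "turn": [0, 0, 1.06], "grip": 1},
  ],
)

```text
clock: 1.1
tcp_pos: [0.5256, 0.2188, 0.1605]
orientation: [-0.0, 0.661, 0.75, -0.0]
wrist_force: [1.0, -0.5, 0.3]
finger_gap: 0.0852
grip_force: 0.0
```

```bash
python3 - <<'E'
from h import *
w=grab('wrist');cv2.imwrite('pics/w1.png',w['color']);print(pose()[0],w['view'].round(3).tolist(),env.get_state()['joint_pos'],env.get_state()['clock'])
print(proj(w,[.5246,.2202,.038]))
E
```

```text
[0.53037148 0.21410983 0.15939217] [[0.992, 0.126, -0.001, -0.549], [0.121, -0.952, 0.283, 0.127], [0.035, -0.28, -0.959, 0.354], [0.0, 0.0, 0.0, 1.0]] [ 0.2452959   0.33665436 -0.09925415  1.13368266 -0.00365304  1.69312817] 1.15
(np.float64(318.34772965004555), np.float64(193.55212399686474))
```

View pics/w1.png

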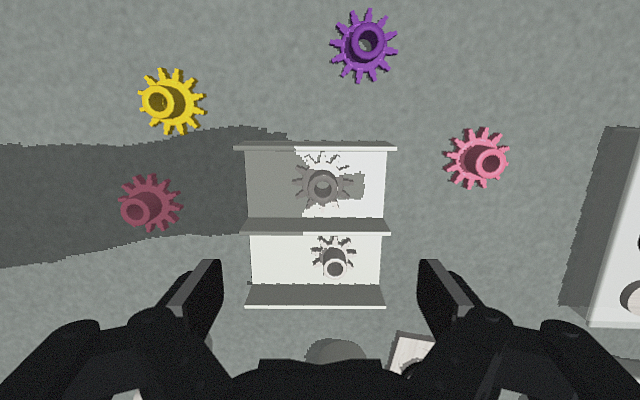

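The wrist view shows the larger gear's hub top at about (322,187), in the upper lane between the tray walls, and the small gear's hub at (335,262).

```bash
python3 - <<'E'
from h import *
w=grab('wrist');print(pose()[0],env.get_state()['qvel'].round(3))
P,_,_=cloud(w)
m=(P[...,2]>.033)&(P[...,2]<.043)&(np.hypot(P[...,0]-.5246,P[...,1]-.2202)<.024)&(w['z_map']>0)
v,u=np.nonzero(m);(cx,cy),r=cv2.minEnclosingCircle(np.stack([u,v],1).astype(np.float32));print(m.sum(),cx,cy,r)
print(onplane(w,cx,cy,np.array([0,0,.038]),np.array([0,0,1.])), np.median(P[m],0))
print('prev',onplane(w,322,187,np.array([0,0,.038]),np.array([0,0,1.])))
E
```

```text
[0.52792771 0.21638467 0.15968561] [ 0.07  -0.032 -0.025  0.038  0.042  0.046]
551 316.90496826171875 182.21900939941406 15.470377922058105
[0.52741287 0.22485324 0.038     ] [0.52737641 0.22479005 0.03766975]
prev [0.53207173 0.22136473 0.038     ]
```

Emit:
apply_moves(
  rows=[
    {"xyz": [0, 0, 20], "turn": [0, 0, 0], "grip": 1},
    {"xyz": [0, 0, 40], "turn": [0, 0, 0], "grip": 1},
    {"xyz": [0, 0, 40], "turn": [0, 0, 0], "grip": 1},
    {"xyz": [0, 0, 40], "turn": [0, 0, 0], "grip": 1},
    {"xyz": [0, 0, 40], "turn": [0, 0, 0], "grip": 1},
  ],
)

```text
clock: 1.62
tcp_pos: [0.5247, 0.2208, 0.122]
orientation: [-0.0, 0.66, 0.751, 0.0]
wrist_force: [0.8, 0.5, 1.0]
finger_gap: 0.0854
grip_force: 0.0
```

```bash
python3 - <<'E'
from h import *
w=grab('wrist');p0,R0=pose();print(p0,env.get_state()['qvel'].round(3))
P,_,_=cloud(w)
m=(P[...,2]>.033)&(P[...,2]<.043)&(np.hypot(P[...,0]-.5255,P[...,1]-.222)<.022)&(w['z_map']>0)
v,u=np.nonzero(m);(cx,cy),r=cv2.minEnclosingCircle(np.stack([u,v],1).astype(np.float32));print(m.sum(),cx,cy,r)
g=onplane(w,cx,cy,np.array([0,0,.038]),np.array([0,0,1.]));print(g, np.median(P[m],0),w['z_map'][m].mean()*15/1000)
# wall tops -> yaw
k=(P[...,2]>.039)&(P[...,2]<.045)&(abs(P[...,0]-.53)<.07)&(P[...,1]>.24)&(P[...,1]<.28)
q=P[k][:,:2];print(len(q),q.mean(0));l=cv2.fitLine(q.astype(np.float32),cv2.DIST_HUBER,0,.01,.01).ravel();print(np.degrees(np.arctan2(l[1],l[0])))
print('tool y deg',np.degrees(np.arctan2(*R0.as_matrix()[[1,0],1])),rel([g[0],g[1],.017],R0))
E
```

```text
[0.52520604 0.22096807 0.12247491] [-0.    -0.007  0.007 -0.007 -0.    -0.001]
715 323.2962951660156 203.77777099609375 17.825077056884766
[0.52725245 0.22527924 0.038     ] [0.5272642  0.22461765 0.03766868] 0.0035558015
1110 [0.52028412 0.25801988]
7.0406137
tool y deg 7.4374446150812465 (array([  4. ,   2.4, 105.5]), array([0., 0., 0.]))
```

Emit:
apply_moves(
  rows=[
    {"xyz": [2, 1, 25], "turn": [0, 0, 0], "grip": 1},
    {"xyz": [2, 1, 55], "turn": [0, 0, 0], "grip": 1},
    {"xyz": [2, 1, 80], "turn": [0, 0, 0], "grip": 1},
    {"xyz": [2, 1, 97], "turn": [0, 0, 0], "grip": 1},
    {"xyz": [2, 1, 105], "turn": [0, 0, 0], "grip": 1},
    {"xyz": [2, 1, 105], "turn": [0, 0, 0], "grip": 1},
    {"xyz": [2, 1, 105], "turn": [0, 0, 0], "grip": 0.2},
    {"xyz": [2, 1, 105], "turn": [0, 0, 0], "grip": 0.2},
    {"xyz": [2, 1, 105], "turn": [0, 0, 0], "grip": 0.2},
    {"xyz": [2, 1, 105], "turn": [0, 0, 0], "grip": 0.2},
    {"xyz": [2, 1, 105], "turn": [0, 0, 0], "grip": 0.2},
  ],
  force=40,
)

```text
clock: 2.58
tcp_pos: [0.5264, 0.2227, 0.0174]
orientation: [0.001, 0.66, 0.751, 0.001]
wrist_force: [-3.5, -0.2, 13.8]
finger_gap: 0.0254
grip_force: 19.4
```

Emit:
apply_moves(
  rows=[
    {"xyz": [0, 0, 0], "turn": [0, 0, 0], "grip": 0.0},
    {"xyz": [0, 0, 0], "turn": [0, 0, 0], "grip": 0.0},
    {"xyz": [0, 0, -20], "turn": [0, 0, 0], "grip": 0.0},
    {"xyz": [0, 0, -50], "turn": [0, 0, 0], "grip": 0.0},
    {"xyz": [0, 0, -85], "turn": [0, 0, 0], "grip": 0.0},
    {"xyz": [0, 0, -125], "turn": [0, 0, 0], "grip": 0.0},
    {"xyz": [0, 0, -165], "turn": [0, 0, 0], "grip": 0.0},
    {"xyz": [0, 0, -205], "turn": [0, 0, 0], "grip": 0.0},
    {"xyz": [0, 0, -205], "turn": [0, 0, 0], "grip": 0.0},
  ],
  force=50,
)

```text
clock: 3.33
tcp_pos: [0.5293, 0.2235, 0.2305]
orientation: [0.004, 0.66, 0.751, 0.006]
wrist_force: [1.4, 0.0, -1.0]
finger_gap: 0.0246
grip_force: 49.5
```

```bash
python3 - <<'E'
from h import *
w=grab('wrist');cv2.imwrite('pics/w2.png',w['color']);s=env.get_state();print(s['clock'],s['tcp_pos'],s['finger_gap'],s['grip_force'],s['wrist_force'])
E
```

```text
3.3833 [0.52839576 0.22318485 0.2267468 ] 0.02458561214876432 49.5283967256546 [ 0.1564223   0.002466   -1.61310154]
```

View pics/w2.png

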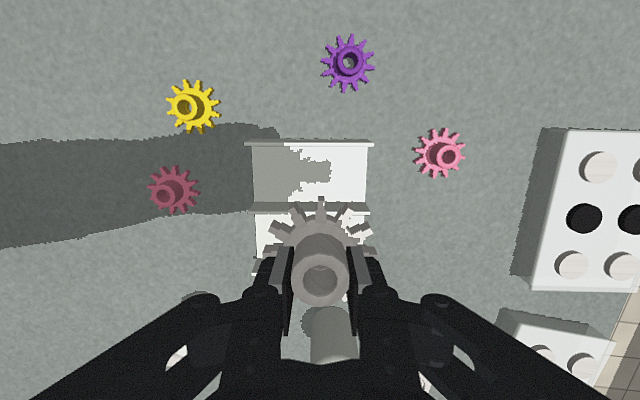

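The wrist view shows the larger gear held between the fingers by its hub (hub top near (320,280)), with one tooth pointing straight up the image, along tool +x. The tray lane below it is empty.

```bash
python3 - <<'E'
from h import *
p0,R0=pose();w=load('wrist');P,_,_=cloud(w)
T=R0.inv().apply((P-p0).reshape(-1,3)).reshape(P.shape)*1000
m=(T[...,2]>-26)&(T[...,2]<-15)&(np.hypot(T[...,0],T[...,1])<16)&(w['z_map']>0)
m[:,:296]=0;m[:,346:]=0
q=T[m];print('hub',len(q),np.median(q,0),q.min(0),q.max(0))
m=(T[...,2]>-10)&(T[...,2]<25)&(np.hypot(T[...,0],T[...,1])>15)&(np.hypot(T[...,0],T[...,1])<30)&(T[...,0]>0);q=T[m];print('teeth z',np.median(q,0),np.percentile(q[:,0],99))
ce=np.array([0.53155746,-0.21169068,0.08669551])
for nm in('top','scene'):
    c=load(nm);P,_,_=cloud(c);F=frame(np.radians(-6.56));n=F[:,2]
    Q=(P-ce)@F*1000;g=c['color'].mean(2);v,u=np.nonzero((Q[...,2]>15)&(Q[...,2]<32)&(np.hypot(Q[...,0]+23,Q[...,1]+34)<42)&(c['z_map']>0)&(g>45))
    if len(u)<50: print(nm,len(u));continue
    h=25/1000
    X=np.array([(onplane(c,a,b,ce+n*h,n)-ce)@F*1000 for a,b in zip(u,v)])[:,:2].astype(np.float32)
    X=X[np.hypot(X[:,0]+23,X[:,1]+34)<40]
    (cx,cy),r=cv2.minEnclosingCircle(X);print(nm,'lock',len(X),cx,cy,r,'mean',X.mean(0))
    cc=np.array([X.mean(0)[0],X.mean(0)[1]])
    for r0 in(31,33,35):
        a=np.radians(np.arange(0,360,.5));u=[proj(c,ce+F@(np.array([cc[0]+r0*np.cos(t),cc[1]+r0*np.sin(t),25])/1000)) for t in a]
        u=np.array(u,np.float32);s=cv2.remap(c['color'],u[:,:1],u[:,1:],cv2.INTER_LINEAR).mean(2).ravel() if 0 else cv2.remap(c['color'],u[:,0:1].copy(),u[:,1:2].copy(),cv2.INTER_LINEAR).reshape(-1,3).mean(1)
        f=np.fft.fft(s-s.mean());k=f[16];print(r0,abs(f[[14,15,16,17,18]]).round(),'tooth at',np.degrees(-np.angle(k)/16)%22.5)
    for lo,hi,ctr in((25,45,(-22,23)),(49,58,(37,23)),(65,95,(17,80))):
        m=(Q[...,2]>lo)&(Q[...,2]<hi)&(np.hypot(Q[...,0]-ctr[0],Q[...,1]-ctr[1])<15)&(c['z_map']>0)
        print(nm,lo,m.sum(),np.median(Q[m],0),(Q[m].min(0)+Q[m].max(0))/2 if m.any() else'')
E
```

```text
hub 2265 [  3.28469491   1.88248324 -23.41829674] [-11.1150111   -8.8962071  -25.73722084] [ 14.56421068  12.46174136 -15.0334768 ]
teeth z [15.26320054  2.05385645  0.36554912] 29.1977003184383
top lock 602 -22.6839599609375 -33.06344985961914 35.27190017700195 mean [-21.612183 -32.480404]
31 [ 446.  229. 4671.  582.  771.] tooth at 10.108973109638212
33 [ 346.  542. 5165.  376. 1042.] tooth at 10.101659399835853
35 [ 390.  550. 4479.  406. 1165.] tooth at 10.024347397654733
top 25 27 [-21.97727119  23.39669934  32.28702958] [-22.50130596  23.34279676  31.79073301]
top 49 84 [36.12482738 26.16564269 52.48404774] [36.42273444 26.1323495  53.49891964]
top 65 39 [17.56679491 80.36875301 84.15825438] [16.87891387 80.01731502 77.72421934]
scene lock 127 -21.158004760742188 -32.765281677246094 37.906734466552734 mean [-18.288406 -34.02481 ]
31 [697. 816. 680. 393. 249.] tooth at 20.613528281345452
33 [282. 784. 717. 613. 459.] tooth at 20.527402214235362
35 [283. 392. 657. 717. 530.] tooth at 21.38054960726715
scene 25 5 [-21.2837342   26.46698698  29.40466713] [-20.96096714  26.22427079  30.58285345]
scene 49 51 [41.00401257 24.04820904 53.04533452] [35.98165046 24.55825231 53.02299757]
scene 65 65 [18.41811421 79.01545733 76.78699679] [17.67372179 78.95120788 76.61730009]
```

```bash
cat >> h.py <<'E'
ce=np.array([0.53155746,-0.21169068,0.08669551]);F=frame(np.radians(-6.56));n=F[:,2]
seat=ce+F@np.array([-.0225,.0238,.015])
def toolR(a=0): # tool y along seat x, x along seat y, turned a deg about seat z
    return R.from_matrix(np.stack([F[:,1],F[:,0],-n],1))*R.from_euler('z',-a,degrees=True)
def S(x,y,z): return seat+F@(np.array([x,y,z])/1000.)
def inseat(p): return ((np.asarray(p)-seat)@F*1000).round(1)
E
python3 - <<'E'
from h import *
print(seat,S(0,-.5,75)); print(rel(S(0,-.5,75),toolR(1.6)),pose()[0])
E
```

```text
[ 0.50746757 -0.18496357  0.08843589] [ 0.47015597 -0.18117617  0.1533878 ]
(array([-393.6, -110.5,   71.7]), array([-0.51  , -0.0733,  0.2098])) [0.52839576 0.22318485 0.2267468 ]
```

Emit:
apply_moves(
  rows=[
    {"xyz": [-30, -8, 0], "turn": [0, 0, 0], "grip": 0},
    {"xyz": [-66, -18, 0], "turn": [-0.05, -0.007, 0.02], "grip": 0},
    {"xyz": [-102, -28, 0], "turn": [-0.1, -0.014, 0.04], "grip": 0},
    {"xyz": [-140, -39, 0], "turn": [-0.15, -0.021, 0.06], "grip": 0},
    {"xyz": [-178, -50, 0], "turn": [-0.2, -0.028, 0.08], "grip": 0},
    {"xyz": [-216, -60, 0], "turn": [-0.25, -0.036, 0.1], "grip": 0},
    {"xyz": [-254, -71, 0], "turn": [-0.3, -0.043, 0.12], "grip": 0},
    {"xyz": [-292, -82, 8], "turn": [-0.35, -0.05, 0.14], "grip": 0},
    {"xyz": [-330, -93, 22], "turn": [-0.4, -0.058, 0.165], "grip": 0},
    {"xyz": [-365, -103, 42], "turn": [-0.45, -0.065, 0.185], "grip": 0},
    {"xyz": [-390, -110, 62], "turn": [-0.5, -0.073, 0.205], "grip": 0},
    {"xyz": [-394, -110, 71], "turn": [-0.51, -0.073, 0.21], "grip": 0},
  ],
)

```text
clock: 4.38
tcp_pos: [0.4628, -0.1842, 0.1456]
orientation: [0.192, 0.715, 0.651, 0.164]
wrist_force: [0.1, 0.6, -2.1]
finger_gap: 0.0244
grip_force: 49.7
```

Emit:
apply_moves(
  rows=[
    {"xyz": [0, 0, 0], "turn": [0, 0, 0], "grip": 0},
    {"xyz": [0, 0, 0], "turn": [0, 0, 0], "grip": 0},
    {"xyz": [0, 0, 0], "turn": [0, 0, 0], "grip": 0},
  ],
)

```text
clock: 4.63
tcp_pos: [0.4675, -0.182, 0.1505]
orientation: [0.193, 0.712, 0.654, 0.165]
wrist_force: [0.3, 0.0, -1.6]
finger_gap: 0.0243
grip_force: 49.7
```

```bash
python3 - <<'E'
from h import *
w=grab('wrist');t=grab('top')
cv2.imwrite('pics/w3.png',np.vstack([w['color'],cv2.resize(t['color'][150:255,360:528],(640,400),interpolation=cv2.INTER_CUBIC)])[:,:][::1])
im=cv2.imread('pics/w3.png');cv2.imwrite('pics/w3.png',cv2.resize(im,(480,600)))
p,Rr=pose();print(inseat(p),rel(S(0,-.5,50),toolR(1.6)),env.get_state()['wrist_force'],env.get_state()['joint_pos'].round(2))
E
```

```text
[-2.5 -1.5 74.2] (array([ 1. ,  2.7, 24.1]), array([-0.0082,  0.0024,  0.0038])) [ 0.50065696  0.20630642 -1.00769997] [-0.7  -0.13 -0.79  0.46  0.27  1.02]
```

View pics/w3.png

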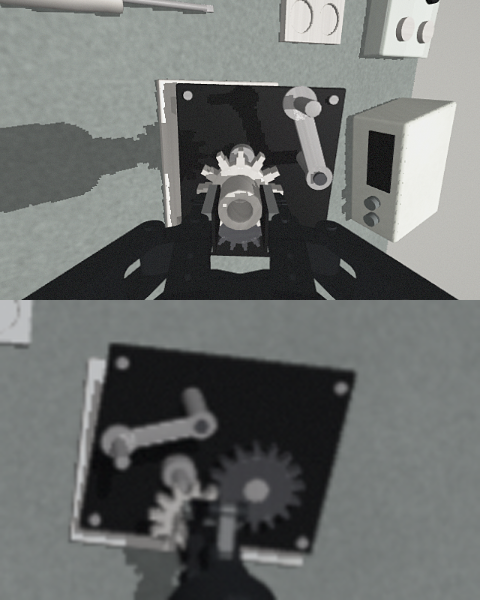

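The wrist view (upper panel) shows the gear held in front of the shaft, with the shaft's end just past the teeth near (242,150) and the open keeper at the right. The top view (lower panel) shows the gear just down-slope of the shaft (180,470), still above it.

```bash
python3 - <<'E'
from h import *
w=load('wrist');p,Rr=pose()
for z in(0,17,24):print(z,proj(w,S(0,0,z)))
print('hinge',proj(w,S(60,0,40)),'pin top',proj(w,S(39.5,56,74.5)),proj(w,S(60,0,36.5)))
cr=w['color'][170:290,250:450];cv2.imwrite('pics/w3c.png',cv2.resize(cr,(800,480),interpolation=cv2.INTER_CUBIC))
E
```

```text
0 (np.float64(325.37569629141507), np.float64(211.71219702621175))
17 (np.float64(325.55371476556235), np.float64(219.91168331724234))
24 (np.float64(325.6353242038111), np.float64(223.66907228493815))
hinge (np.float64(430.6662148460953), np.float64(236.66897151453625)) pin top (np.float64(424.4605769601104), np.float64(143.29536093267458)) (np.float64(428.7772634764202), np.float64(234.37437160381347))
```

View pics/w3c.png

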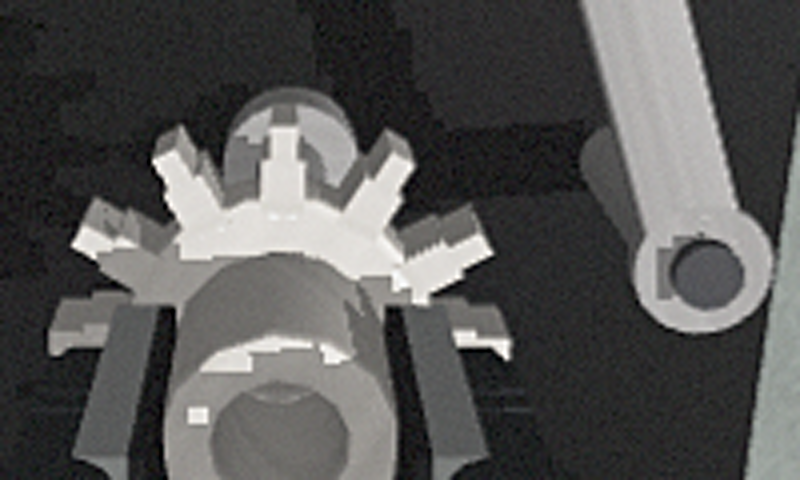

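The crop shows the shoulder ring spanning columns 225–357 with its top edge at row ~105, the hub bore at (283,435), and a tooth pointing straight up at column 285.

```bash
python3 - <<'E'
from h import *
w=load('wrist');p,Rr=pose();tz=Rr.as_matrix()[:,2]
def tool(u,v,z): return (Rr.inv().apply(onplane(w,250+u/4,170+v/4,p+tz*z/1000,tz)-p)*1000).round(1)
print('hub',tool(283,435,-20.6),'hubtop edges',tool(164,435,-20.6),tool(397,435,-20.6),'far lip',tool(283,335,-20.6))
print('tooth tip top',tool(285,127,3.4),'teeth sides',tool(50,340,3.4),tool(512,345,3.4))
print('shoulder L R top',tool(225,150,74.2),tool(357,150,74.2),tool(291,103,74.2))
print('pred seat in tool',Rr.inv().apply(seat-p)*1000)
E
```

```text
hub [  3.1  -0.2 -20.6] hubtop edges [  3.1 -12.4 -20.6] [  3.1  11.6 -20.6] far lip [ 14.3  -0.2 -20.6]
tooth tip top [29.2  0.1  3.4] teeth sides [  2.4 -28.2   3.4] [ 1.8 27.5  3.4]
shoulder L R top [  4.6 -10.   74.2] [ 4.6 12.7 74.2] [13.   1.3 74.2]
pred seat in tool [ 1.58784328  3.16579406 74.13593224]
```

Emit:
apply_moves(
  rows=[
    {"xyz": [0, 1, 8], "turn": [-0.008, 0.002, 0.004], "grip": 0},
    {"xyz": [0, 2, 16], "turn": [-0.008, 0.002, 0.004], "grip": 0},
    {"xyz": [0, 2, 24], "turn": [-0.008, 0.002, 0.004], "grip": 0},
    {"xyz": [0, 2, 30], "turn": [-0.008, 0.002, 0.004], "grip": 0},
    {"xyz": [0, 2, 34], "turn": [-0.008, 0.002, 0.004], "grip": 0},
    {"xyz": [0, 2, 34], "turn": [-0.008, 0.002, 0.004], "grip": 0},
    {"xyz": [0, 2, 34], "turn": [-0.008, 0.002, 0.004], "grip": 0},
  ],
)

```text
clock: 5.32
tcp_pos: [0.4855, -0.1842, 0.1212]
orientation: [0.194, 0.713, 0.652, 0.169]
wrist_force: [0.4, 0.9, -0.8]
finger_gap: 0.0242
grip_force: 49.7
```

```bash
python3 - <<'E'
from h import *
w=grab('wrist');cr=w['color'][170:290,250:450];cv2.imwrite('pics/w4c.png',cv2.resize(cr,(800,480),interpolation=cv2.INTER_CUBIC))
p,Rr=pose();print(inseat(p),rel(S(0,0,50),toolR(1.6))[1],env.get_state()['wrist_force'])
tz=Rr.as_matrix()[:,2];z=inseat(p)[2]
for nm,q in dict(geartip=p+Rr.apply([.028,0,.0034]),sh=seat+.012*Rr.as_matrix()[:,0]).items():print(nm,np.round((np.array(proj(w,q))-[250,170])*np.array([4,4])))
E
```

```text
[-2.4 -2.  39.5] [-0.0019  0.0003 -0.0024] [-0.57492807  0.09873782 -0.87248587]
geartip [276. 139.]
sh [294. 161.]
```

View pics/w4c.png

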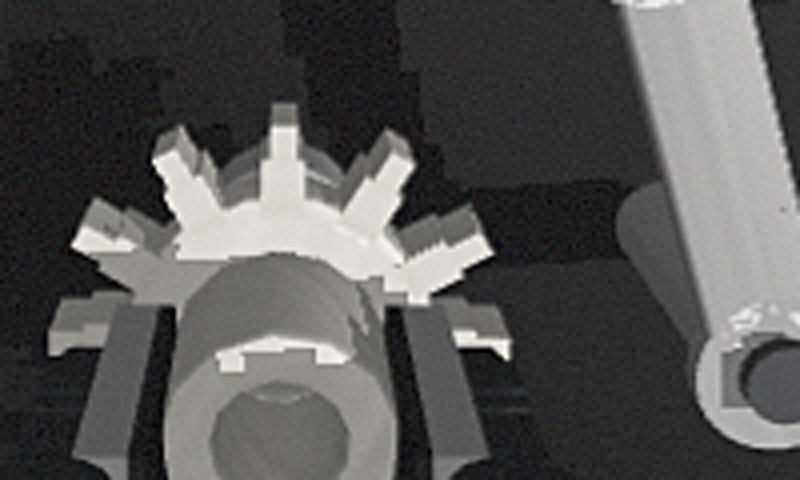

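The view shows the held gear's axis at column ~284 and the shoulder behind it centred at ~283. They are aligned sideways to about 1 mm, and the shoulder's edge at row ~172 asks for about 1 mm toward tool −x.

Emit:
apply_moves(
  rows=[
    {"xyz": [-1, 0.3, 3], "turn": [0, 0, 0], "grip": 0},
    {"xyz": [-1, 0.3, 5], "turn": [0, 0, 0], "grip": 0},
    {"xyz": [-1, 0.3, 7], "turn": [0, 0, 0], "grip": 0},
    {"xyz": [-1, 0.3, 9], "turn": [0, 0, 0], "grip": 0},
    {"xyz": [-1, 0.3, 11], "turn": [0, 0, 0], "grip": 0},
    {"xyz": [-1, 0.3, 12], "turn": [0, 0, 0], "grip": 0},
    {"xyz": [-1, 0.3, 12], "turn": [0, 0, 0], "grip": 0},
    {"xyz": [-1, 0.3, 12], "turn": [0, 0, 0], "grip": 0},
  ],
)

```text
clock: 6.03
tcp_pos: [0.4916, -0.1862, 0.1113]
orientation: [0.195, 0.713, 0.652, 0.169]
wrist_force: [-0.4, -1.0, -1.2]
finger_gap: 0.0246
grip_force: 49.7
```

```bash
cat > st.py <<'E'
from h import *
s=env.get_state();p,Rr=pose();print(s['clock'],'inseat',inseat(p),'F(seat axes)',(F.T@s['wrist_force']).round(1),'T',(F.T@s['ft_torque']).round(2),'gap',s['finger_gap'],'turn2align',rel(p,toolR(0))[1])
E
python3 st.py
```

```text
6.0333 inseat [-2.1 -3.1 27.6] F(seat axes) [-0.8 -1.  -0.9] T [-0.03  0.54  0.02] gap 0.024556978566128335 turn2align [-0.0016  0.0005  0.0254]
```

Emit:
apply_moves(
  rows=[
    {"xyz": [0, 0, 1], "turn": [0, 0, 0], "grip": 0},
    {"xyz": [0, 0, 2], "turn": [0, 0, 0], "grip": 0},
    {"xyz": [0, 0, 3], "turn": [0, 0, 0], "grip": 0},
    {"xyz": [0, 0, 4], "turn": [0, 0, 0], "grip": 0},
    {"xyz": [0, 0, 5], "turn": [0, 0, 0], "grip": 0},
    {"xyz": [0, 0, 5], "turn": [0, 0, 0], "grip": 0},
  ],
)

```text
clock: 6.53
tcp_pos: [0.4941, -0.1865, 0.1069]
orientation: [0.195, 0.713, 0.652, 0.169]
wrist_force: [0.0, -0.1, -1.6]
finger_gap: 0.0242
grip_force: 49.7
```

```bash
python3 st.py
```

```text
6.5333 inseat [-2.1 -3.1 22.5] F(seat axes) [-0.8 -0.1 -1.5] T [0.01 0.57 0.04] gap 0.024151595712256953 turn2align [-0.0017  0.0005  0.0254]
```

Emit:
apply_moves(
  rows=[
    {"xyz": [0, 0, 0.7], "turn": [0, 0, 0], "grip": 0},
    {"xyz": [0, 0, 1.4], "turn": [0, 0, 0], "grip": 0},
    {"xyz": [0, 0, 2.1], "turn": [0, 0, 0], "grip": 0},
    {"xyz": [0, 0, 2.8], "turn": [0, 0, 0], "grip": 0},
    {"xyz": [0, 0, 3.5], "turn": [0, 0, 0], "grip": 0},
    {"xyz": [0, 0, 3.5], "turn": [0, 0, 0], "grip": 0},
  ],
)

```text
clock: 7.03
tcp_pos: [0.4959, -0.1867, 0.1039]
orientation: [0.195, 0.713, 0.652, 0.169]
wrist_force: [-0.0, -0.1, -1.8]
finger_gap: 0.0242
grip_force: 49.7
```

```bash
python3 st.py
```

```text
7.0333 inseat [-2.1 -3.1 19.1] F(seat axes) [-0.9 -0.1 -1.6] T [-0.03  0.59 -0.02] gap 0.024210033624909016 turn2align [-0.0016  0.0006  0.0255]
```

Still free at about 6 mm, so it appears to be entering the mesh. I'll carry on with a small rock.

Emit:
apply_moves(
  rows=[
    {"xyz": [0, 0, 0.7], "turn": [0, 0, 0.015], "grip": 0},
    {"xyz": [0, 0, 1.4], "turn": [0, 0, 0], "grip": 0},
    {"xyz": [0, 0, 2.1], "turn": [0, 0, -0.015], "grip": 0},
    {"xyz": [0, 0, 2.8], "turn": [0, 0, 0], "grip": 0},
    {"xyz": [0, 0, 3.5], "turn": [0, 0, 0.015], "grip": 0},
    {"xyz": [0, 0, 4], "turn": [0, 0, 0], "grip": 0},
    {"xyz": [0, 0, 4], "turn": [0, 0, 0], "grip": 0},
  ],
)

```text
clock: 7.62
tcp_pos: [0.4979, -0.1869, 0.1004]
orientation: [0.195, 0.713, 0.652, 0.169]
wrist_force: [0.2, 0.2, -1.3]
finger_gap: 0.024
grip_force: 49.7
```

```bash
python3 st.py
```

```text
7.6167 inseat [-2.1 -3.1 15.1] F(seat axes) [-0.5  0.3 -1.2] T [-0.06  0.58 -0.  ] gap 0.02402551845826329 turn2align [-0.0016  0.0005  0.0263]
```

Emit:
apply_moves(
  rows=[
    {"xyz": [0, 0, 0.5], "turn": [0, 0, 0], "grip": 0},
    {"xyz": [0, 0, 1], "turn": [0, 0, 0], "grip": 0},
    {"xyz": [0, 0, 1.5], "turn": [0, 0, 0], "grip": 0},
    {"xyz": [0, 0, 2], "turn": [0, 0, 0], "grip": 0},
    {"xyz": [0, 0, 2.3], "turn": [0, 0, 0], "grip": 0},
    {"xyz": [0, 0, 2.3], "turn": [0, 0, 0], "grip": 0},
  ],
)

```text
clock: 8.12
tcp_pos: [0.499, -0.1871, 0.0985]
orientation: [0.195, 0.713, 0.652, 0.169]
wrist_force: [-0.4, -0.6, -1.4]
finger_gap: 0.0242
grip_force: 49.7
```

```bash
python3 st.py
```

```text
8.1167 inseat [-2.1 -3.1 12.8] F(seat axes) [-1.  -0.7 -1.1] T [-0.08  0.62  0.02] gap 0.024191386266246444 turn2align [-0.0016  0.0006  0.0254]
```

Emit:
apply_moves(
  rows=[
    {"xyz": [0, 0, 0.5], "turn": [0, 0, 0], "grip": 0},
    {"xyz": [0, 0, 1], "turn": [0, 0, 0], "grip": 0},
    {"xyz": [0, 0, 1.5], "turn": [0, 0, 0], "grip": 0},
    {"xyz": [0, 0, 1.5], "turn": [0, 0, 0], "grip": 0},
    {"xyz": [0, 0, 1.5], "turn": [0, 0, 0], "grip": 0},
  ],
)

```text
clock: 8.53
tcp_pos: [0.4997, -0.1872, 0.0972]
orientation: [0.195, 0.713, 0.652, 0.169]
wrist_force: [0.2, 0.1, -0.5]
finger_gap: 0.0242
grip_force: 49.7
```

```bash
python3 st.py
```

```text
8.5333 inseat [-2.  -3.1 11.3] F(seat axes) [-0.1  0.1 -0.5] T [0.01 0.59 0.03] gap 0.02415574832810482 turn2align [-0.0015  0.0006  0.0255]
```

```bash
python3 - <<'E'
from h import *
w=grab('wrist');t=grab('top')
a=cv2.resize(w['color'][150:290,230:470],(800,467),interpolation=cv2.INTER_CUBIC)
cv2.imwrite('pics/w5.png',a)
P,_,_=cloud(t);Q=(P-seat)@F*1000
p,Rr=pose();T=Rr.inv().apply((cloud(w)[0]-p).reshape(-1,3)).reshape(400,640,3)
E
```

```text
(no output)
```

View pics/w5.png

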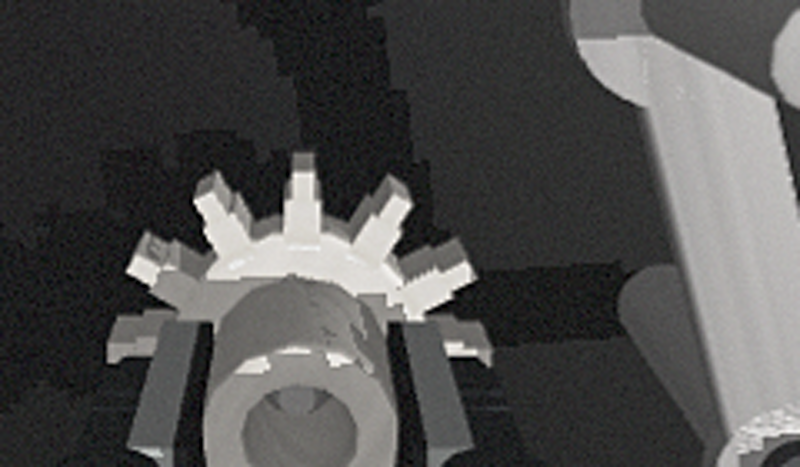

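The view shows the gear around the shaft, whose tip is visible inside the bore at about (298,400). I'll check the remaining height with the depth map.

```bash
python3 - <<'E'
from h import *
w=load('wrist');p,Rr=pose();P,_,_=cloud(w);T=Rr.inv().apply((P-p).reshape(-1,3)).reshape(400,640,3)*1000
f=lambda x,y:(int(230+x*.3),int(150+y*.3))
for nm,x,y in(('tooth',300,215),('face',300,255),('face2',350,265),('hubtop',385,420),('plateL',60,200),('plateR',500,150),('shafttip',298,400),('plateT',340,80)):
    u,v=f(x,y);print(nm,np.median(T[v-1:v+2,u-1:u+2].reshape(-1,3),0).round(1))
E
```

```text
tooth [22.9  0.6  4. ]
face [17.3  0.6  3.5]
face2 [15.4  7.7  4.3]
hubtop [  3.9  11.  -19.7]
plateL [ 17.9 -38.1  26.3]
plateR [26.3 32.5 26.3]
shafttip [ 1.1  0.1 -9.5]
plateT [37.6  6.8 26.2]
```

Emit:
apply_moves(
  rows=[
    {"xyz": [0, 0, 0.5], "turn": [0, 0, 0], "grip": 0},
    {"xyz": [0, 0, 1], "turn": [0, 0, 0], "grip": 0},
    {"xyz": [0, 0, 1], "turn": [0, 0, 0], "grip": 0},
    {"xyz": [0, 0, 1], "turn": [0, 0, 0], "grip": 0},
  ],
)

```text
clock: 8.97
tcp_pos: [0.5001, -0.1873, 0.0969]
orientation: [0.195, 0.713, 0.652, 0.169]
wrist_force: [-7.5, 1.8, 7.1]
finger_gap: 0.0244
grip_force: 50.8
```

```bash
python3 st.py
```

```text
8.9667 inseat [-1.9 -3.2 10.9] F(seat axes) [-3.1  0.9 10. ] T [0.1  0.97 0.02] gap 0.02443661493533762 turn2align [-0.0012  0.0011  0.0254]
```

Emit:
apply_moves(
  rows=[
    {"xyz": [0, 0, 0.6], "turn": [0, 0, 0.015], "grip": 0},
    {"xyz": [0, 0, 0.8], "turn": [0, 0, -0.015], "grip": 0},
    {"xyz": [0, 0, 0.8], "turn": [0, 0, 0], "grip": 0},
    {"xyz": [0, 0, 0], "turn": [0, 0, 0], "grip": 0},
    {"xyz": [0, 0, 0], "turn": [0, 0, 0], "grip": 0.5},
    {"xyz": [0, 0, 0], "turn": [0, 0, 0], "grip": 0.5},
    {"xyz": [0, 0, 0], "turn": [0, 0, 0], "grip": 0.5},
    {"xyz": [0, 0, 0], "turn": [0, 0, 0], "grip": 0.5},
  ],
)

```text
clock: 9.63
tcp_pos: [0.5005, -0.1874, 0.0964]
orientation: [0.195, 0.713, 0.652, 0.169]
wrist_force: [-0.1, -0.6, 0.1]
finger_gap: 0.043
grip_force: 0.0
```

```bash
python3 st.py
```

```text
9.6333 inseat [-1.8 -3.2 10.3] F(seat axes) [ 0.  -0.6  0.1] T [0.02 0.45 0.05] gap 0.04302795994184353 turn2align [-0.0012  0.0007  0.0256]
```

Emit:
apply_moves(
  rows=[
    {"xyz": [0, 0, -8], "turn": [0, 0, 0], "grip": 0.5},
    {"xyz": [0, 0, -22], "turn": [0, 0, 0], "grip": 0.5},
    {"xyz": [0, 0, -50], "turn": [0, 0, 0], "grip": 0.5},
    {"xyz": [0, 0, -85], "turn": [0, 0, 0.0256], "grip": 0.5},
    {"xyz": [0, 0, -110], "turn": [0, 0, 0.0256], "grip": 0.5},
    {"xyz": [0, 0, -110], "turn": [0, 0, 0.0256], "grip": 0.5},
    {"xyz": [0, 0, -110], "turn": [0, 0, 0.0256], "grip": 0.5},
    {"xyz": [0, 0, -110], "turn": [0, 0, 0.0256], "grip": 0.5},
  ],
)

```text
clock: 10.3
tcp_pos: [0.4457, -0.181, 0.1918]
orientation: [0.193, 0.721, 0.643, 0.172]
wrist_force: [0.7, -0.5, -0.1]
finger_gap: 0.0426
grip_force: 0.0
```

```bash
python3 st.py; python3 - <<'E'
from h import *
w=grab('wrist');cv2.imwrite('pics/w6.png',w['color'])
p,Rr=pose();P,_,_=cloud(w);T=Rr.inv().apply((P-p).reshape(-1,3)).reshape(400,640,3)*1000
print(proj(w,S(-1.9,-2.2,31.5)),proj(w,S(38,54,72)),proj(w,S(58,-2,38)))
np.save('T.npy',T)
print('to pin',rel(S(38,53.8,90),toolR(0)))
E
```

```text
10.3 inseat [ -1.9  -3.1 120.4] F(seat axes) [ 0.6 -0.4 -0.4] T [ 0.01  0.46 -0.01] gap 0.04263681780748797 turn2align [-0.001   0.0011 -0.0001]
(np.float64(319.17796717005467), np.float64(206.2546420553274)) (np.float64(389.27148894139793), np.float64(132.38662253219593)) (np.float64(402.9685530981968), np.float64(208.67859549915858))
to pin (array([56.6, 40.6, 29.7]), array([-0.0024,  0.0002, -0.0004]))
```

View pics/w6.png

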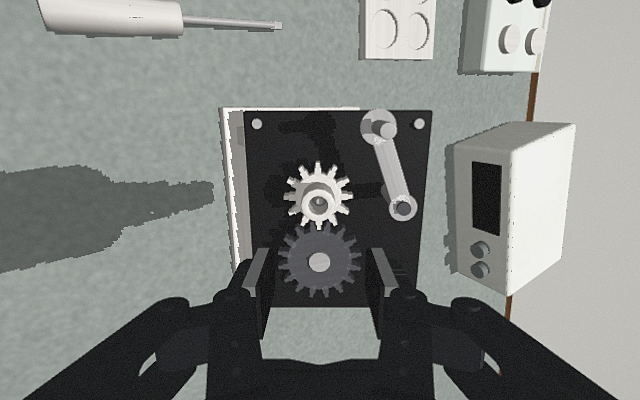

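The view shows the gear on the shaft (hub at (318,204)) in mesh with the locked gear (319,262). The pin top is at (388,131), within 2 px of the prediction. I'll confirm with depth while moving on.

```bash
python3 - <<'E'
import numpy as np
T=np.load('T.npy');Z=T[...,2]
for nm,(u,v) in dict(tooth=(318,178),face=(302,192),lock=(340,262),lock2=(298,262),shaft=(318,203),hub=(308,207),plate=(270,220)).items():print(nm,Z[v-1:v+2,u-1:u+2].round(1).tolist())
E
```

```text
tooth [[112.3, 114.1, 113.2], [113.5, 113.3, 112.6], [112.0, 112.6, 112.3]]
face [[111.8, 113.2, 113.1], [112.3, 112.2, 107.0], [112.5, 112.1, 100.8]]
lock [[112.9, 113.6, 112.5], [111.9, 112.7, 113.5], [113.2, 113.3, 112.4]]
lock2 [[114.1, 113.1, 112.4], [112.8, 112.9, 112.8], [113.9, 112.4, 112.2]]
shaft [[98.6, 98.3, 99.2], [97.9, 98.6, 98.7], [98.2, 99.0, 97.9]]
hub [[89.6, 89.4, 95.3], [88.3, 90.9, 93.8], [89.6, 88.6, 90.7]]
plate [[134.7, 134.9, 135.7], [133.9, 134.6, 135.5], [136.0, 135.1, 133.5]]
```

Emit:
apply_moves(
  rows=[
    {"xyz": [19, 13, 0], "turn": [0, 0, 0], "grip": 0.5},
    {"xyz": [38, 27, 10], "turn": [0, 0, 0], "grip": 0.5},
    {"xyz": [57, 40.5, 25], "turn": [-0.002, 0, 0], "grip": 0.5},
    {"xyz": [57, 40.5, 30], "turn": [-0.002, 0, 0], "grip": 0.5},
    {"xyz": [57, 40.5, 30], "turn": [-0.002, 0, 0], "grip": 0.5},
  ],
)

```text
clock: 10.77
tcp_pos: [0.5017, -0.1281, 0.1831]
orientation: [0.191, 0.721, 0.644, 0.172]
wrist_force: [-1.2, 1.0, -0.6]
finger_gap: 0.0424
grip_force: 0.0
```

```bash
python3 st.py
```

```text
10.7667 inseat [36.7 55.8 88.1] F(seat axes) [-1.4  0.8  0.2] T [-0.01  0.45 -0.01] gap 0.042403087647277946 turn2align [-0.0038 -0.0025  0.0019]
```

Emit:
apply_moves(
  rows=[
    {"xyz": [0, 0, 10], "turn": [0, 0, 0], "grip": 0.5},
    {"xyz": [0, 0, 25], "turn": [0, 0, 0], "grip": 0.5},
    {"xyz": [0, 0, 38], "turn": [0, 0, 0], "grip": 0.5},
    {"xyz": [0, 0, 46], "turn": [0, 0, 0], "grip": 0.5},
    {"xyz": [0, 0, 46], "turn": [0, 0, 0], "grip": 0.5},
    {"xyz": [0, 0, 46], "turn": [0, 0, 0], "grip": 0.5},
    {"xyz": [0, 0, 46], "turn": [0, 0, 0], "grip": 0},
    {"xyz": [0, 0, 46], "turn": [0, 0, 0], "grip": 0},
    {"xyz": [0, 0, 46], "turn": [0, 0, 0], "grip": 0},
    {"xyz": [0, 0, 46], "turn": [0, 0, 0], "grip": 0},
    {"xyz": [0, 0, 46], "turn": [0, 0, 0], "grip": 0},
    {"xyz": [0, 0, 46], "turn": [0, 0, 0], "grip": 0},
  ],
  force=20,
)

```text
clock: 11.77
tcp_pos: [0.5249, -0.1328, 0.1466]
orientation: [0.194, 0.721, 0.643, 0.172]
wrist_force: [-4.1, 0.2, 4.7]
finger_gap: 0.0092
grip_force: 21.4
```

```bash
python3 st.py; python3 - <<'E'
from h import *
p,Rr=pose();x,y,z=inseat(p);th=np.arctan2(y+2.2,58.1-x);print('theta',th,np.hypot(y+2.2,58.1-x))
for t in np.linspace(th,-.02,13)[1:]:print(t.round(2),rel(S(58.1-60*np.cos(t),-2.2+60*np.sin(t),z),Rr)[0])
E
```

```text
11.7667 inseat [38.9 53.8 44.7] F(seat axes) [-1.2 -0.3  6.1] T [0.02 0.71 0.01] gap 0.009175240978289837 turn2align [ 0.0012  0.0011 -0.0001]
theta 1.240498971965643 59.2
1.14 [-1.6 -6.1  0. ]
1.03 [ -4.5 -11.7  -0. ]
0.93 [ -8.1 -16.9  -0. ]
0.82 [-12.1 -21.8  -0. ]
0.72 [-16.6 -26.1  -0. ]
0.61 [-21.6 -30.   -0. ]
0.51 [-27.  -33.3  -0. ]
0.4 [-32.6 -36.1   0. ]
0.3 [-38.5 -38.2   0. ]
0.19 [-44.7 -39.8   0. ]
0.09 [-50.9 -40.6   0. ]
-0.02 [-57.2 -40.8   0. ]
```

Emit:
apply_moves(
  rows=[
    {"xyz": [-1.6, -6, -1], "turn": [0, 0, 0], "grip": 0},
    {"xyz": [-4.5, -11.7, -1.5], "turn": [0, 0, 0], "grip": 0},
    {"xyz": [-8, -17, -1.5], "turn": [0, 0, 0], "grip": 0},
    {"xyz": [-12, -21.8, -1.5], "turn": [0, 0, 0], "grip": 0},
    {"xyz": [-16.6, -26, -1.5], "turn": [0, 0, 0], "grip": 0},
    {"xyz": [-21.6, -30, -1.5], "turn": [0, 0, 0], "grip": 0},
    {"xyz": [-27, -33.3, -1.5], "turn": [0, 0, 0], "grip": 0},
    {"xyz": [-32.6, -36, -1.5], "turn": [0, 0, 0], "grip": 0},
  ],
)

```text
clock: 12.43
tcp_pos: [0.4892, -0.1614, 0.1291]
orientation: [0.193, 0.721, 0.643, 0.173]
wrist_force: [5.0, 0.6, -3.7]
finger_gap: 0.0089
grip_force: 20.0
```

```bash
python3 st.py
```

```text
12.4333 inseat [ 2.4 21.3 45.7] F(seat axes) [ 2.4  1.2 -5.6] T [ 0.25 -0.04  0.08] gap 0.008886425089436056 turn2align [ 0.0008 -0.0002  0.0004]
```

Emit:
apply_moves(
  rows=[
    {"xyz": [-5.9, -2.1, 0], "turn": [0, 0, 0], "grip": 0},
    {"xyz": [-12, -3.7, 0], "turn": [0, 0, 0], "grip": 0},
    {"xyz": [-18, -4.5, 0], "turn": [0, 0, 0], "grip": 0},
    {"xyz": [-22, -4.7, 0], "turn": [0, 0, 0], "grip": 0},
    {"xyz": [-24.5, -4.7, 0], "turn": [0, 0, 0], "grip": 0},
    {"xyz": [-24.5, -4.7, 0], "turn": [0, 0, 0], "grip": 0},
  ],
)

```text
clock: 12.93
tcp_pos: [0.4822, -0.1859, 0.1268]
orientation: [0.193, 0.721, 0.642, 0.172]
wrist_force: [2.1, -0.1, -2.7]
finger_gap: 0.009
grip_force: 20.1
```

```bash
python3 st.py
```

```text
12.9333 inseat [-2.5 -3.8 45.7] F(seat axes) [ 0.5  0.1 -3.5] T [0.15 0.36 0.08] gap 0.009009685913809618 turn2align [-0.0003  0.0012 -0.001 ]
```

Emit:
apply_moves(
  rows=[
    {"xyz": [-1.5, 0, 0], "turn": [0, 0, 0], "grip": 0},
    {"xyz": [-3, 0, 0], "turn": [0, 0, 0], "grip": 0},
    {"xyz": [-3, 0, 0], "turn": [0, 0, 0], "grip": 0},
    {"xyz": [-3, 0, 0], "turn": [0, 0, 0], "grip": 0},
  ],
)

```text
clock: 13.27
tcp_pos: [0.4822, -0.1864, 0.1267]
orientation: [0.192, 0.721, 0.643, 0.174]
wrist_force: [4.0, 5.3, -2.3]
finger_gap: 0.0091
grip_force: 20.2
```

```bash
python3 st.py
```

```text
13.2667 inseat [-2.5 -4.3 45.6] F(seat axes) [ 1.7  5.7 -3.6] T [ 1.33  0.11 -0.04] gap 0.009109973782544207 turn2align [ 0.0004 -0.0033  0.0002]
```

At its stop: the TCP moved only 0.5 mm and met 5.7 N. Release, back off along the tool axis and check.

Emit:
apply_moves(
  rows=[
    {"xyz": [2, 0, 0], "turn": [0, 0, 0], "grip": 0},
    {"xyz": [2, 0, 0], "turn": [0, 0, 0], "grip": 0.45},
    {"xyz": [2, 0, 0], "turn": [0, 0, 0], "grip": 0.45},
    {"xyz": [2, 0, 0], "turn": [0, 0, 0], "grip": 0.45},
    {"xyz": [2, 0, -10], "turn": [0, 0, 0], "grip": 0.45},
    {"xyz": [2, 0, -30], "turn": [0, 0, 0], "grip": 0.45},
    {"xyz": [2, 0, -60], "turn": [0, 0, 0], "grip": 0.45},
    {"xyz": [2, 0, -95], "turn": [0, 0, 0], "grip": 0.45},
    {"xyz": [2, 0, -110], "turn": [0, 0, 0], "grip": 0.45},
    {"xyz": [2, 0, -110], "turn": [0, 0, 0], "grip": 0.45},
    {"xyz": [2, 0, -110], "turn": [0, 0, 0], "grip": 0.45},
    {"xyz": [2, 0, -110], "turn": [0, 0, 0], "grip": 0.45},
  ],
)

```text
clock: 14.27
tcp_pos: [0.4277, -0.18, 0.2216]
orientation: [0.193, 0.721, 0.643, 0.172]
wrist_force: [0.4, -0.2, 0.3]
finger_gap: 0.0384
grip_force: 0.0
```

```bash
python3 st.py; python3 - <<'E'
from h import *
w=grab('wrist');t=grab('top');P,_,_=cloud(w);Q=(P-seat)@F*1000
m=(Q[...,2]>60)&(Q[...,2]<80)&(abs(Q[...,0]-20)<70)&(abs(Q[...,1])<70)&(w['z_map']>0)
print('pin',m.sum(),np.median(Q[m],0))
m=(Q[...,2]>33)&(Q[...,2]<44)&(abs(Q[...,0]-30)<22)&(abs(Q[...,1])<60)&(w['z_map']>0)
q=Q[m];l=cv2.fitLine(q[:,:2].astype(np.float32),cv2.DIST_HUBER,0,.01,.01).ravel();print('arm',m.sum(),l)
E
```

```text
14.2667 inseat [ -2.5  -4.2 155.2] F(seat axes) [ 0.5 -0.1  0.1] T [-0.04  0.45 -0.01] gap 0.03839809687390166 turn2align [ 0.0002  0.0009 -0.0005]
pin 187 [-1.80632791e+00  6.58464092e-02  7.10635679e+01]
arm 921 [ 9.9999565e-01 -2.9599145e-03  2.9807608e+01 -8.1991237e-01]
```

The arm lies along the seat's x axis to within 0.003 rad, so the keeper is closed and the gripper is clear.

```bash
python3 -c "
from h import *
print(ticket.hand_in())"
```

```text
the job is handed in; nothing more can be done
None
```

The larger gear is on its shaft, fully home and in mesh with the locked gear. The keeper is swung closed to its stop and the gripper is clear. I handed the job in at about 14 s, but hand-in returned no verdict.

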